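# Clamp a jar in the labelling jig

## Robot

A 6-joint arm with a two-finger parallel gripper is mounted at the origin on the work surface. World frame = base frame: x ahead of the robot, y to its left, z up, the work surface at z = 0. Lengths are in m, angles in degrees, forces in N, time in s.
With the tool pointing down it reaches from about 0.35 to 0.875 m from the base axis. Payload 4.2 kg.
Tool frame: the origin (TCP) lies midway between the tips of the shut fingers; the grasp point (between the pads) lies 19 mm behind it (r.pinch_z is the distance from the TCP to the grasp point, in m); z points along the fingers, y is the line along which they close (so a half turn about z gives the same grasp; the last joint's range is limited). The gripper opens to 87 mm and grips with 3 to 60 N. Pads are 19 mm wide; open, the fingers measure 117 mm over their backs; the gripper's body (75 mm by 190 mm) begins 51 mm behind the grasp point.
Start: joints at [87.754, 22.042, 0.453, 0, -68.411, -14.817], TCP at [0.183, 0.597, 0.223] pointing down, gripper open.
Joint ranges: [-179.83, 179.83], [-69.29, 118.12], [-61.27, 80.66], [-181.25, 117.63], [-171.15, -9.14], [-177.46, 177.46]. Speed limits (degrees/s): [159.86, 159.86, 180, 180, 180, 180].

## Interface

Orientations are given as a 3x3 rotation matrix whose columns are the frame's x, y, z axes.
In Python, from station import r, imaging, models gives the robot as it stands. The module is installed in compiled form; this text tells all that it offers.
- The arm moves only by the tool apply_moves, never from a script. Its argument "moves" is a list of rows, each a list of 2 entries, a list of its own where there are three numbers: the shift along the tool's x, y, z in m, then the turn about the tool's z in degrees. A call has 1 to 5 rows; each row shifts and turns the commanded pose from where the row before left it, along the tool's axes as they then stand; what a row does not reach is not made up. A row lasts 1/12 s, in which the tool goes at most 41.7 mm and 7.16 degrees, less where a joint would pass 70% of its speed; a pose out of reach is approached as far as the arm can. A call is refused whole if a number of a shift passes 0.0417 or a number of a turn 7.16, either way. A call with a gripper value outside its range is refused whole. "hand" is the finger opening in m, from 0 to 0.087, set as the call begins (left out, the last holds). The fingers move at their own pace and stop on an object; the grip force is fixed at half the most. Time passes only in rows, so rows that do not move let the fingers close. It gives the time, the measured TCP pose, the force, the opening and the grip force at its end, in the units of the state.
- r.sense(): the state, without advancing time (a new reading comes with each control period).
- imaging.capture(name): name is "scene" or "top" or "wrist"; returns a dict with "frame" (384x512x3 uint8, blue, green, red), "intrinsics" (3x3 intrinsics, pixels), "eye" and "orientation" of the camera in the world. Camera axes: x right, y down, z forward; pixel columns grow to the right and rows downward; lengths in m; the calibration is good to about 2 mm. A picture is of the moment at which its call begins. There is no depth.
- r.finish_job(): hands the job in; it is judged then, once.
Trained networks look in a picture, given as the dict that the camera call returned (one of the last four; its "shot" number tells which), for a name from the list of things; names that differ only in an ending like _2 or _b are one class to them, and where a whole thing is asked for, a point or a joint stands for the part that bears it (a point fixed in the world has none). Each returns a list of dicts, best first, with "confidence" (0 to 1); they miss things now and then, are a little off and sometimes report something else, mostly with a low value. They report only what shows in the picture. A call takes as long as a camera call. They do not tell look-alikes from the thing itself.
- models.cut_out(picture, target): "region" (384x512 bool, what is visible of it) and "extent" ([left, top, width, height] as shares, 0 to 1, of the picture: columns of its width, rows of its height, round what is visible of it).
- models.place_of(picture, target): "at" ([column, row] as shares, 0 to 1, of the picture: columns of its width, rows of its height: a listed point, or the origin of a listed thing).
The state is a dict: "time_s": time; "joints": joint angles; "joint_velocities": joint speeds; "effort": joint torques, N m; "tcp_pos": TCP position; "ee_rot": TCP orientation; "wrist_force": force on the tool from outside, world axes, zero at the start; "moment": the same for the moment, N m; "gripper_width": opening from 0.0 (shut) to 1.0 (fully open); "gripper_force": force on a finger pad.
Only numpy, scipy, OpenCV 4.12 (cv2) and the standard library are available. Lean on these libraries where they do the work, as an engineer would, in place of code of your own. Each camera call takes 0.05 s, during which the arm holds its last target. There are 200 camera calls.

## Task

Load the jar that lies in the white rest into the labelling jig: lift the jig's sprung clamp bar and turn it aside, lay the jar in the V cradle with its base gently pushed fully home against the end stop, then bring the bar back over the jar and let it down so that it drops into the notch of its keeper and presses on the jar. Never press or drop the jar hard against the jig, leave the other jars and the label roll alone, and let go at the end.

Things in the scene. Friction and masses are not known exactly. Their poses are not given: they have to be found in the camera images.
- jig: Fixed aluminium labelling jig, base plate 195 x 140 x 10 mm. Origin on the bench under the middle of its V cradle; z up, y along the cradle towards its end stop. V: two rails tilted 35 degrees, y = -22 to +30 mm, outer edges 21 mm from the middle and 29 mm high. The clamp bar's sleeve (30 mm across, 50 mm high) stands at x = +80 mm, y = 0; the keeper at x = -62 mm.
- seat (a point): Where the jar's origin is when it lies fully home in the jig's cradle: on the V's middle line, 45 mm above the bench, 42 mm from the stop's face.
- stop (a point): Middle of the face of the end stop, an upright plate 46 mm wide, its top 50 mm above the bench; rigid. The jar's base must touch it.
- keeper_place (a point): Nominal middle of the keeper's flat top (land), 76 mm above the bench. Keeper: dark steel block 12 mm thick, 104 mm long along jig y, notch 13 mm wide mid-length, at both ends 6 mm long ears up to 88 mm. It really stands up to 14 mm to either side along y, not measured: find the notch by feel or eye, e.g. letting the sprung bar slide along the land till it drops in.
- bar_lift (a joint): Lift of the clamp bar, m, 0 to 0.040, damped and sprung down (5 N at 0, 11 N at full lift, weight included); let go, it comes down. Bar's underside is 60 mm above the bench plus this: 0 with nothing under it, 0.0095 on a seated jar, 0.0145 on the keeper's land, over 0.028 to pass the keeper's ears. At the start it lies unlatched across the empty cradle, on the land, turned 0.17 to 0.18 rad.
- bar_swing (a joint): Turn of the clamp bar about its upright pivot, rad, -0.35 to 1.75: 0 = straight across the cradle (pointing to the jig's -x, over the keeper), growing clockwise seen from above; 1.57 = aside, parallel to the cradle, pointing to jig +y. It stays where left. In the notch it reads within 0.12 of 0, depending on where the keeper stands.
- bar_knob (a point): Middle of the black upright grip on the bar's free end: cylinder 18 mm across, its top 18 mm above this point; the bar (round steel rod, 10 mm thick) has its top 24 mm below. 178 mm from the pivot axis; 94 mm above the bench plus the lift. Gripped from above it lifts and turns the bar. x axis points along the bar to the pivot.
- bar_pivot (a point): Point on the bar's upright pivot axis, at the rod's mid height.
- jar: Jar to load: lies on its side in the white rest, filled, 50 mm in diameter, 84 mm long, 0.12 to 0.26 kg. Origin on its axis at mid length; y axis along it, flat base at y = +42 mm, black lid (52 mm across, 14 mm long) at the -y end. In either V its axis is 45 mm above the bench.
- rest: Fixed white rest 90 x 100 x 10 mm with the same V rails as the jig, no stop; origin on the bench under its middle, y along the V. The jar's base is towards +y.
- jar_a: Bystander: standing jar, 64 mm across, 85 mm high, origin under its middle.
- jar_b: Bystander: standing jar like jar_a.
- roll: Bystander: label roll standing on its flat side, 84 mm across, 45 mm high, origin under its middle.
Things that resemble listed ones, but are neither listed nor needed, are in the scene too. Leave any yellow look-alike of the jar alone.

How it is judged (in metres and radians):
On the way, in this order (a step that is already met when the one before it is completed fails the run):
1. the clamp bar is turned aside, clear of the cradle (value of joint bar_swing above 0.8 rad), for 0.2 s.
2. the jar lies in the V cradle, its origin within 20 mm of home, with the bar still aside (x of jar in the frame of jig between -0.003 and 0.003 m and z of jar in the frame of jig between 0.042 and 0.048 m and angle between the y axis of jar and the y axis of jig, either way round below 0.06 rad and y of jar in the frame of jig between -0.02 and 0.003 m and value of joint bar_swing above 0.5 rad), for 0.2 s.
At the end, for the whole second after the job is handed in: The jar lies in the V (axis within 3 mm of its place across and up, aligned within 0.06 rad), its base home against the stop (origin within 2 mm of y = 0 of the jig); the bar is across it (turn within 0.16 rad of 0) and down on it in the notch (lift 0.0075 to 0.012 m); the jar is at rest (x of jar in the frame of jig between -0.003 and 0.003 m and z of jar in the frame of jig between 0.042 and 0.048 m and angle between the y axis of jar and the y axis of jig, either way round below 0.06 rad and y of jar in the frame of jig between -0.002 and 0.002 m and value of joint bar_swing between -0.16 and 0.16 rad and value of joint bar_lift between 0.0075 and 0.012 m and linear speed of jar below 0.01 m/s); the robot touches nothing.
It fails at once if the jar is pressed or knocked against the jig or its bar with more than 40 N in all (contact forces added up) (contact force between jar and jig above 40 N).
It fails at once if a standing jar or the label roll is moved more than 20 mm or tipped (distance of any of jar_a, jar_b, roll from where it was at the start of the episode above 0.02 m or angle between any of jar_a, jar_b, roll's own z axis and vertical above 0.3 rad).
It also fails if it takes over 72 s, if anything falls off the work surface, if the arm or the gripper's body presses on something with over 40 N, if the wrist force passes 120 N, or if a joint passes its speed limit or range.

## Working session

There is one attempt and no reset: what is moved stays moved. The work goes in short steps, Python scripts to look and compute and a tool call to move; the robot and the scene stay as the last step left them, time stands still between calls to the robot, and variables do not carry over. Pictures are saved under pics/ and viewed, at most 10 in all, crops included, and the job is handed in when it is done.

Besides the shell and the picture viewer there is one more tool, called after "Call:" as a command line: name --argument value ..., lists and objects as JSON in quotes. apply_moves: Moves the arm, as the interface text tells. Its arguments: {"type":"object","properties":{"moves":{"type":"array"},"hand":{"type":"number"}},"required":["moves"]}

```bash
mkdir -p pics
cat > h.py <<'E'
from station import r, imaging, models
import numpy as np, cv2
def ray(p,uv):
    K=np.array(p["intrinsics"]);R=np.array(p["orientation"]);
    d=R@np.linalg.solve(K,[uv[0],uv[1],1.]);return np.array(p["eye"]),d
def atz(p,uv,z):
    e,d=ray(p,uv);return e+d*(z-e[2])/d[2]
def proj(p,X):
    K=np.array(p["intrinsics"]);R=np.array(p["orientation"]);c=K@(R.T@(np.array(X)-p["eye"]));return c[:2]/c[2]
E
cat > a.py <<'E'
from h import *
Z=dict(jig=0,seat=.045,stop=.045,keeper_place=.076,bar_knob=.1085,bar_pivot=.0795,jar=.045,rest=0,jar_a=0,roll=0)
s=r.sense();print(s["time_s"],s["tcp_pos"],s["wrist_force"])
for n in ["scene","top"]:
    p=imaging.capture(n);cv2.imwrite(f"pics/{n}0.png",p["frame"]);print(n,np.round(p["eye"],3))
    for t,z in Z.items():
        for o in models.place_of(p,t)[:4]:
            uv=np.array(o["at"])*[512,384];print(t,round(o["confidence"],2),np.round(uv,1),np.round(atz(p,uv,z),4))
E
python3 a.py
```

```text
0.0 [0.1831994  0.59690968 0.22144154] [ 0.13598488 -0.20062868 -0.06144058]
scene [0.762 0.309 0.726]
jig 0.59 [299.2 264.4] [0.5207 0.0709 0.    ]
seat 0.75 [304.  258.5] [0.521  0.0805 0.045 ]
seat 0.64 [244.9 129. ] [ 0.4471 -0.2692  0.045 ]
stop 0.82 [315.9 273.5] [0.5196 0.1168 0.045 ]
keeper_place 0.97 [324.5 229.9] [0.4646 0.0626 0.076 ]
bar_knob 0.86 [355.3 223.1] [0.423  0.0927 0.1085]
bar_knob 0.16 [326.3 231.8] [0.479  0.0797 0.1085]
bar_pivot 0.93 [271.2 277.4] [0.603  0.0917 0.0795]
jar 0.84 [163.1 279.6] [ 0.7663 -0.0196  0.045 ]
jar 0.8 [286.  108.9] [ 0.3253 -0.2753  0.045 ]
jar 0.71 [200.7 173.8] [ 0.5976 -0.2032  0.045 ]
jar 0.66 [241.8 131.5] [ 0.4574 -0.266   0.045 ]
rest 0.82 [242.3 145.2] [ 0.4594 -0.2634  0.    ]
jar_a 0.84 [163.1 279.6] [ 0.7667 -0.0413  0.    ]
jar_a 0.8 [286.  108.9] [ 0.2964 -0.3138  0.    ]
jar_a 0.71 [200.7 173.8] [ 0.5868 -0.237  -0.    ]
jar_a 0.66 [241.8 131.5] [ 0.4373 -0.304   0.    ]
roll 0.76 [152.5 240.7] [ 0.7511 -0.1319  0.    ]
top [ 0.376 -0.066  1.007]
jig 0.76 [197.8 208.1] [0.5209 0.0788 0.    ]
jig 0.35 [196.9 226.4] [0.4
[... 165 characters left out ...]
eper_place 0.6 [195.6 227.4] [0.4616 0.0729 0.076 ]
bar_knob 0.65 [185.7 242.4] [0.4233 0.0912 0.1085]
bar_pivot 0.74 [187.1 170.8] [0.6062 0.0955 0.0795]
jar 0.93 [301.5 127.9] [ 0.7294 -0.2076  0.045 ]
jar 0.93 [309.5 179.2] [ 0.5861 -0.2225  0.045 ]
jar 0.66 [239.4 122.3] [ 0.7482 -0.0387  0.045 ]
jar 0.62 [339.1 285.9] [ 0.3104 -0.2839  0.045 ]
rest 0.6 [323.3 229.4] [ 0.4563 -0.2605  0.    ]
rest 0.22 [179.3 207.4] [0.5238 0.1291 0.    ]
jar_a 0.93 [301.5 127.9] [ 0.7459 -0.2142  0.    ]
jar_a 0.93 [309.5 179.2] [ 0.5959 -0.2298  0.    ]
jar_a 0.66 [239.4 122.3] [ 0.7656 -0.0375  0.    ]
jar_a 0.62 [339.1 285.9] [ 0.3073 -0.2941  0.    ]
roll 0.74 [273.4 123.2] [ 0.7614 -0.1344  0.    ]
```

```bash
python3 -c "
import cv2
a=cv2.imread('pics/scene0.png');b=cv2.imread('pics/top0.png')
cv2.imwrite('pics/s1.png',cv2.resize(a,(800,600)))
cv2.imwrite('pics/t1.png',cv2.resize(b[100:340,130:430],(750,600),interpolation=cv2.INTER_CUBIC))"
```

```text
(no output)
```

View pics/s1.png

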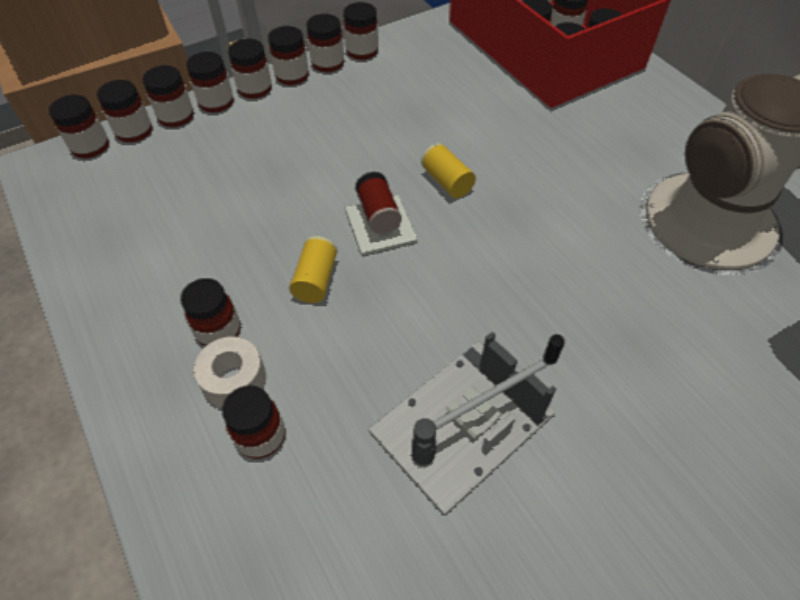

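View pics/t1.png

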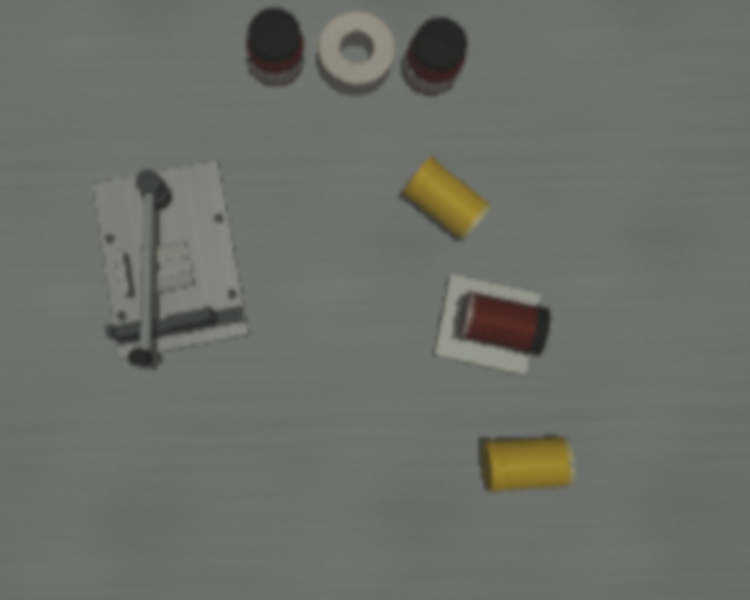

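Target: the red jar with the black lid lying on the white rest, at top-crop (505,323), i.e. full-image (332,229). The yellow ones at crop (447,198) and (530,463) are look-alikes, because they are yellow and have no rest. The bar knob is at crop (142,357), the pivot at (150,183) and the keeper runs from (115,333) to (242,316). The jig is turned about 10°, with its stop towards world +y.

```bash
cat >> h.py <<'E'
def plan(target,yaw=None,step=.03,tstep=6.5):
    """rows (tool axes) to a target xyz; yaw = world angle (deg) of tool x axis"""
    s=r.sense();R=np.array(s["ee_rot"]);p=np.array(s["tcp_pos"])
    y0=np.degrees(np.arctan2(R[1,0],R[0,0]));d=np.array(target)-p
    t=0 if yaw is None else -((yaw-y0+180)%360-180)   # tool z down
    n=max(int(np.ceil(np.linalg.norm(d)/step)),int(np.ceil(abs(t)/tstep)),1)
    print("t",round(s["time_s"],2),"tcp",np.round(p,4),"yaw",round(y0,1),"z",np.round(R[:,2],3),"F",np.round(s["wrist_force"],1),"w",round(s["gripper_width"]*87,1),"gf",round(s["gripper_force"],1),"joints",np.round(s["joints"],0),"n",n,"turn",round(t,2))
    for i in range(n):
        a=np.radians(y0-t*i/n);x=np.array([np.cos(a),np.sin(a),0]);y=np.array([np.sin(a),-np.cos(a),0])
        print([[round(float(v),4) for v in (x@d/n,y@d/n,-d[2]/n)],round(t/n,2)],end=",")
    print()
E
cat > b.py <<'E'
from h import *
def L(im,sx,sy,ox,oy): return [(x*sx+ox,y*sy+oy) for x,y in im]
p=imaging.capture("top")
for t,z in (("jig",.01),("jar",.045),("rest",.01)):
    for o in models.cut_out(p,t)[:4]:
        m=o["region"].astype(np.uint8);c,_=cv2.findContours(m,0,2);c=max(c,key=cv2.contourArea)
        P=np.array([atz(p,q,z)[:2] for q in c.reshape(-1,2)+.0]);b=cv2.minAreaRect((P*1000).astype(np.float32));print(t,round(o["confidence"],2),np.round(b[0],1),np.round(b[1],1),round(b[2],1))
# keeper ears, from crop pixels
for q in ((115,333),(242,316)): print(atz(p,np.array(q)/2.5+[130,100],.086))
plan([.423,.0915,.20],0)
E
python3 b.py
```

```text
jig 0.79 [527.1  77.7] [214.8 140.9] 10.1
jar 0.97 [ 310.4 -287.8] [50.9 93.6] 3.0
jar 0.84 [759.5 -39.2] [62.9 89.7] 89.6
jar 0.62 [ 586.9 -218.3] [87.2 54.3] 51.9
jar 0.58 [ 453.4 -271.9] [92.9 49.6] 76.0
rest 0.73 [523.9 103.3] [ 30.7 220.4] 88.6
rest 0.62 [ 456.3 -261.2] [99.9 93.3] 75.0
rest 0.33 [527.5  78. ] [216.1 142.8] 9.8
[0.44736501 0.11930979 0.086     ]
[ 0.46160133 -0.0054937   0.086     ]
t 1.3 tcp [0.1833 0.5975 0.2225] yaw -17.1 z [-0.  0. -1.] F [-0.4  0.2 -0.2] w 87.1 gf 0.0 joints [ 88.  22.   0.  -0. -68. -15.] n 19 turn -17.06
[[0.0199, 0.0218, 0.0012], np.float64(-0.9)],[[0.0195, 0.0221, 0.0012], np.float64(-0.9)],[[0.0192, 0.0224, 0.0012], np.float64(-0.9)],[[0.0188, 0.0227, 0.0012], np.float64(-0.9)],[[0.0185, 0.023, 0.0012], np.float64(-0.9)],[[0.0181, 0.0232, 0.0012], np.float64(-0.9)],[[0.0177, 0.0235, 0.0012], np.float64(-0.9)],[[0.0174, 0.0238, 0.0012], np.float64(-0.9)],[[0.017, 0.0241, 0.0012], np.float64(-0.9)],[[0.0166, 0.0243, 0.0012], np.float64(-0.9)],[[0.0162, 0.0246, 0.0012], np.float64(-0.9)],[[0.0158, 0.0248, 0.0012], np.float64(-0.9)],[[0.0155, 0.0251, 0.0012], np.float64(-0.9)],[[0.0151, 0.0253, 0.0012], np.float64(-0.9)],[[0.0147, 0.0256, 0.0012], np.float64(-0.9)],[[0.0143, 0.0258, 0.0012], np.float64(-0.9)],[[0.0139, 0.026, 0.0012], np.float64(-0.9)],[[0.0134, 0.0262, 0.0012], np.float64(-0.9)],[[0.013, 0.0264, 0.0012], np.float64(-0.9)],
```

Call:
apply_moves --moves '[[[0.025,0.0275,0],0],[[0.025,0.0275,0],0],[[0.025,0.0275,0],0],[[0.025,0.0275,0],0],[[0.025,0.0275,0],0]]' --hand 0.087

```text
time_s: 1.72
tcp_pos: [0.2629, 0.4277, 0.2226]
ee_rot: [[0.956, -0.293, 0.0], [-0.293, -0.956, 0.0], [0.0, -0.0, -1.0]]
wrist_force: [1.3, 0.8, -0.3]
gripper_width: 1.004
gripper_force: 0.0
```

Call:
apply_moves --moves '[[[0.025,0.0275,0],0],[[0.025,0.0275,0],0],[[0.025,0.0275,0],0],[[0.025,0.0275,0],0],[[0.025,0.0275,0],0]]'

```text
time_s: 2.13
tcp_pos: [0.342, 0.2596, 0.223]
ee_rot: [[0.956, -0.293, 0.001], [-0.293, -0.956, 0.001], [0.0, -0.001, -1.0]]
wrist_force: [0.8, 0.1, -0.8]
gripper_width: 0.998
gripper_force: 0.0
```

Call:
apply_moves --moves '[[[0.025,0.0275,0],-3.4],[[0.025,0.0275,0],-3.4],[[0.025,0.0275,0],-3.4],[[0.02,0.0275,0],-3.4],[[0.01,0.0275,0],-3.4]]'

```text
time_s: 2.55
tcp_pos: [0.4212, 0.1041, 0.2229]
ee_rot: [[1.0, 0.001, 0.001], [0.001, -1.0, 0.0], [0.001, -0.0, -1.0]]
wrist_force: [0.5, 0.1, 0.3]
gripper_width: 0.999
gripper_force: 0.0
```

```bash
cat > c.py <<'E'
from h import *
import sys
Z=dict(jig=0,seat=.045,stop=.045,keeper_place=.076,bar_knob=.1085,bar_pivot=.0795)
p=imaging.capture("wrist");cv2.imwrite(f"pics/w1.png",cv2.resize(p["frame"],(800,600)));print(np.round(p["eye"],3))
for t,z in Z.items():
        for o in models.place_of(p,t)[:2]:
            uv=np.array(o["at"])*[512,384];print(t,round(o["confidence"],2),np.round(uv,1),np.round(atz(p,uv,z),4))
plan([.423,.0915,.15],0)
E
python3 c.py
```

```text
[0.491 0.103 0.386]
jig 0.85 [279.5  75. ] [0.5245 0.0768 0.    ]
seat 0.58 [284.   75.2] [0.5205 0.0754 0.045 ]
stop 0.78 [243.5  80.6] [0.5153 0.1156 0.045 ]
keeper_place 0.68 [294.3 143.2] [0.4568 0.0667 0.076 ]
bar_knob 0.56 [271.7 183.7] [0.4249 0.0892 0.1085]
bar_pivot 0.46 [276.   75.2] [0.5175 0.0853 0.0795]
t 2.9 tcp [0.4198 0.1065 0.2227] yaw 0.0 z [ 0.  0. -1.] F [ 0.3 -0.2 -0.1] w 86.8 gf 0.0 joints [ 36.   3. -25.  -0. -62.  54.] n 3 turn 0.0
[[0.0011, 0.005, 0.0242], np.float64(0.0)],[[0.0011, 0.005, 0.0242], np.float64(0.0)],[[0.0011, 0.005, 0.0242], np.float64(0.0)],
```

View pics/w1.png

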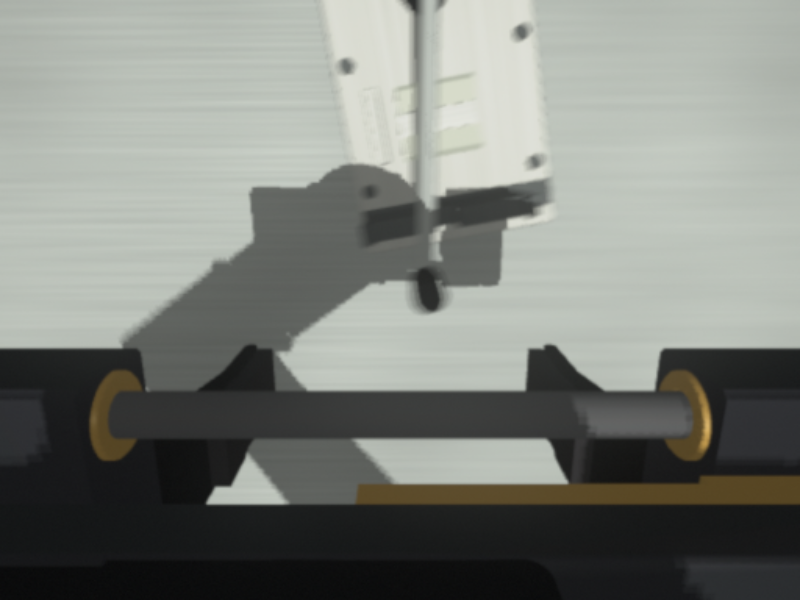

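The knob is at wrist (428,288), which matches the other views. The keeper runs from (365,228) to (550,192). I'm descending on the knob.

Call:
apply_moves --moves '[[[0.002,0.008,0.025],0],[[0.0015,0.0075,0.025],0],[[0,0,0.03],0],[[0,0,0.03],0],[[0,0,0.015],0]]'

```text
time_s: 3.32
tcp_pos: [0.4213, 0.0902, 0.0947]
ee_rot: [[1.0, -0.0, -0.004], [-0.0, -1.0, -0.002], [-0.004, 0.002, -1.0]]
wrist_force: [-0.9, 0.2, 0.4]
gripper_width: 1.0
gripper_force: 0.0
```

Call:
apply_moves --moves '[[[0,0,0.006],0],[[0,0,0],0],[[0,0,0],0],[[0,0,0],0],[[0,0,0],0]]' --hand 0

```text
time_s: 3.73
tcp_pos: [0.4242, 0.091, 0.0928]
ee_rot: [[1.0, -0.0, 0.003], [-0.0, -1.0, 0.002], [0.003, -0.002, -1.0]]
wrist_force: [-1.0, -0.7, 0.2]
gripper_width: 0.704
gripper_force: 0.0
```

Call:
apply_moves --moves '[[[0,0,0],0],[[0,0,0],0],[[0,0,0],0]]'

```text
time_s: 3.98
tcp_pos: [0.4236, 0.0903, 0.092]
ee_rot: [[1.0, -0.001, 0.001], [-0.001, -1.0, 0.001], [0.001, -0.001, -1.0]]
wrist_force: [-0.1, 0.7, -0.1]
gripper_width: 0.483
gripper_force: 0.0
```

Call:
apply_moves --moves '[[[0,0,0],0],[[0,0,0],0],[[0,0,0],0],[[0,0,0],0],[[0,0,0],0]]'

```text
time_s: 4.4
tcp_pos: [0.4236, 0.0903, 0.0916]
ee_rot: [[1.0, -0.001, 0.0], [-0.001, -1.0, -0.0], [0.0, 0.0, -1.0]]
wrist_force: [0.1, -0.3, 0.0]
gripper_width: 0.197
gripper_force: 30.0
```

Call:
apply_moves --moves '[[[0,0,0],0],[[0,0,0],0]]'

```text
time_s: 4.57
tcp_pos: [0.4236, 0.0903, 0.0916]
ee_rot: [[1.0, -0.001, 0.0], [-0.001, -1.0, 0.0], [0.0, -0.0, -1.0]]
wrist_force: [1.6, 0.4, -0.1]
gripper_width: 0.194
gripper_force: 30.0
```

Call:
apply_moves --moves '[[[0,0,-0.004],0],[[0,0,-0.006],0],[[0,0,-0.006],0],[[0,0,-0.004],0],[[0,0,0],0]]'

```text
time_s: 4.98
tcp_pos: [0.4237, 0.0905, 0.1113]
ee_rot: [[1.0, -0.002, 0.001], [-0.002, -1.0, 0.001], [0.001, -0.001, -1.0]]
wrist_force: [3.7, 0.8, -8.7]
gripper_width: 0.197
gripper_force: 30.0
```

```bash
cat > d.py <<'E'
from h import *
plan([.423,.0915,.15],0)
for n,z in (("top",.129),("scene",.129)):
    p=imaging.capture(n)
    for t,zz in (("bar_knob",.129),("bar_pivot",.0985)):
        for o in models.place_of(p,t)[:1]: print(t,round(o["confidence"],2),np.round(atz(p,np.array(o["at"])*[512,384],zz),4))
E
python3 d.py
```

```text
t 4.98 tcp [0.4237 0.0905 0.1113] yaw -0.1 z [ 0.001  0.001 -1.   ] F [ 3.7  0.8 -8.7] w 17.1 gf 30.0 joints [ 34.  11. -34.  -0. -45.  56.] n 2 turn -0.09
[[-0.0004, -0.0005, -0.0194], np.float64(-0.04)],[[-0.0004, -0.0005, -0.0194], np.float64(-0.04)],
bar_pivot 0.72 [0.6149 0.1006 0.0985]
bar_knob 0.82 [0.4223 0.0903 0.129 ]
bar_pivot 0.58 [0.5988 0.0908 0.0985]
```

Call:
apply_moves --moves '[[[0.0007,-0.0155,0],5],[[0.0007,-0.0155,0],5],[[0.0007,-0.0155,0],5],[[0.0007,-0.0155,0],5],[[0,0,0],0]]'

```text
time_s: 5.7
tcp_pos: [0.4347, 0.1523, 0.1107]
ee_rot: [[0.939, -0.345, -0.001], [-0.345, -0.939, -0.001], [-0.0, 0.001, -1.0]]
wrist_force: [5.5, -2.9, -10.7]
gripper_width: 0.197
gripper_force: 30.0
```

Call:
apply_moves --moves '[[[0.0007,-0.0155,0],5],[[0.0007,-0.0155,0],5],[[0.0007,-0.0155,0],5],[[0.0007,-0.0155,0],5],[[0.0007,-0.0155,0],5]]'

```text
time_s: 6.12
tcp_pos: [0.4747, 0.2148, 0.1099]
ee_rot: [[0.703, -0.711, -0.004], [-0.711, -0.703, -0.003], [-0.0, 0.005, -1.0]]
wrist_force: [3.2, -2.4, -10.3]
gripper_width: 0.196
gripper_force: 30.0
```

Call:
apply_moves --moves '[[[0.0007,-0.0155,0],5],[[0.0007,-0.0155,0],5],[[0.0007,-0.0155,0],5],[[0.0007,-0.0155,0],5],[[0.0007,-0.0155,0],5]]'

```text
time_s: 6.53
tcp_pos: [0.539, 0.256, 0.1089]
ee_rot: [[0.337, -0.942, -0.006], [-0.942, -0.337, -0.003], [0.001, 0.007, -1.0]]
wrist_force: [0.9, -0.7, -9.2]
gripper_width: 0.196
gripper_force: 30.0
```

Call:
apply_moves --moves '[[[0.0007,-0.0155,0],5],[[0.0003,-0.0078,0],2.5],[[0,0,0.01],0],[[0,0,0.01],0],[[0,0,0.01],0]]'

```text
time_s: 6.95
tcp_pos: [0.5629, 0.264, 0.0813]
ee_rot: [[0.217, -0.976, 0.001], [-0.976, -0.217, 0.001], [-0.001, -0.001, -1.0]]
wrist_force: [-1.7, 4.5, 1.4]
gripper_width: 0.198
gripper_force: 30.0
```

Call:
apply_moves --moves '[[[0,0,0.003],0],[[0,0,0],0],[[0,0,0],0],[[0,0,0],0],[[0,0,-0.01],0]]' --hand 0.087

```text
time_s: 7.37
tcp_pos: [0.5621, 0.2624, 0.0876]
ee_rot: [[0.215, -0.977, -0.003], [-0.977, -0.215, -0.002], [0.001, 0.003, -1.0]]
wrist_force: [-0.9, -0.9, -0.4]
gripper_width: 0.493
gripper_force: 0.0
```

Call:
apply_moves --moves '[[[0,0,-0.035],0],[[0,0,-0.035],0],[[0,0,-0.035],0],[[0,0,-0.03],0],[[0,0,0],0]]'

```text
time_s: 7.78
tcp_pos: [0.5668, 0.2648, 0.2334]
ee_rot: [[0.217, -0.976, 0.015], [-0.976, -0.217, 0.008], [-0.004, -0.016, -1.0]]
wrist_force: [0.1, -0.3, 2.1]
gripper_width: 0.874
gripper_force: 0.0
```

```bash
cat > e.py <<'E'
from h import *
from scipy.optimize import least_squares
P=np.array([[.4236,.0903],[.4347,.1523],[.4747,.2148],[.539,.256],[.5629,.264]])
q=least_squares(lambda c:np.linalg.norm(P-c,axis=1)-.178,[.6,.09]);print(q.x,q.fun)
plan([.53,.0,.2],-90)
p=imaging.capture("top");cv2.imwrite("pics/t2.png",p["frame"])
Z=dict(seat=.045,stop=.045,keeper_place=.076,bar_knob=.094,bar_pivot=.065,jar=.045,rest=0)
for t,z in Z.items():
    for o in models.place_of(p,t)[:5]: print(t,round(o["confidence"],2),np.round(atz(p,np.array(o["at"])*[512,384],z),4))
E
python3 e.py
```

```text
[0.60153074 0.08985321] [-6.86962324e-05  1.35058104e-04  3.85880982e-05 -4.75772867e-04
  3.80044932e-04]
t 7.78 tcp [0.5668 0.2648 0.2334] yaw -77.5 z [ 0.015  0.008 -1.   ] F [ 0.1 -0.3  2.1] w 76.0 gf 0.0 joints [ 40.  21.   1.   0. -69. -28.] n 9 turn 12.51
[[0.0278, 0.0104, 0.0037], np.float64(1.39)],[[0.0281, 0.0097, 0.0037], np.float64(1.39)],[[0.0283, 0.009, 0.0037], np.float64(1.39)],[[0.0285, 0.0083, 0.0037], np.float64(1.39)],[[0.0287, 0.0076, 0.0037], np.float64(1.39)],[[0.0289, 0.0069, 0.0037], np.float64(1.39)],[[0.029, 0.0062, 0.0037], np.float64(1.39)],[[0.0292, 0.0055, 0.0037], np.float64(1.39)],[[0.0293, 0.0048, 0.0037], np.float64(1.39)],
seat 0.72 [0.5172 0.0773 0.045 ]
seat 0.38 [0.5716 0.2813 0.045 ]
stop 0.82 [0.5248 0.121  0.045 ]
keeper_place 0.7 [0.4563 0.0736 0.076 ]
bar_knob 0.93 [0.5545 0.2593 0.094 ]
bar_pivot 0.84 [0.6147 0.0987 0.065 ]
bar_pivot 0.52 [0.5163 0.0623 0.065 ]
jar 0.95 [ 0.3108 -0.2945  0.045 ]
jar 0.92 [ 0.7299 -0.2089  0.045 ]
jar 0.89 [ 0.7511 -0.0405  0.045 ]
jar 0.77 [ 0.5879 -0.212   0.045 ]
jar 0.62 [ 0.4528 -0.2727  0.045 ]
rest 0.72 [ 0.4622 -0.2631  0.    ]
rest 0.31 [ 0.7442 -0.2154  0.    ]
rest 0.28 [0.6165 0.1061 0.    ]
```

Call:
apply_moves --moves '[[[0.035,0.016,0],0],[[0.035,0.016,0],0],[[0.035,0.016,0],0],[[0.035,0.016,0],0],[[0.035,0.016,0],0]]' --hand 0.087

```text
time_s: 8.6
tcp_pos: [0.5219, 0.0736, 0.2229]
ee_rot: [[0.216, -0.976, -0.001], [-0.976, -0.216, -0.001], [0.0, 0.001, -1.0]]
wrist_force: [1.5, -0.9, -0.3]
gripper_width: 1.006
gripper_force: 0.0
```

Call:
apply_moves --moves '[[[0.035,0.016,0],0],[[0.035,0.016,0],0],[[0.035,0.016,0],5.5],[[0.035,0.013,0],5.5],[[0.035,0.01,0],5.5]]'

```text
time_s: 9.02
tcp_pos: [0.4798, -0.1109, 0.2231]
ee_rot: [[-0.075, -0.997, -0.001], [-0.997, 0.075, -0.0], [0.0, 0.001, -1.0]]
wrist_force: [0.6, 0.9, -0.1]
gripper_width: 0.999
gripper_force: 0.0
```

Call:
apply_moves --moves '[[[0.033,0.006,0],5.5],[[0.03,0,0],5.5],[[0,0,0],0],[[0,0,0],0]]'

```text
time_s: 9.35
tcp_pos: [0.4668, -0.1726, 0.2229]
ee_rot: [[-0.262, -0.965, -0.001], [-0.965, 0.262, 0.0], [0.0, 0.001, -1.0]]
wrist_force: [0.0, -0.6, 0.4]
gripper_width: 0.998
gripper_force: 0.0
```

```bash
cat > f.py <<'E'
from h import *
p=imaging.capture("wrist");cv2.imwrite("pics/w2.png",cv2.resize(p["frame"],(800,600)))
for t,z in (("jar",.045),("rest",0)):
    for o in models.place_of(p,t)[:3]: print(t,round(o["confidence"],2),np.round(np.array(o["at"])*[512,384]),np.round(atz(p,np.array(o["at"])*[512,384],z),4))
for t,z in (("jar",.045),("rest",.01)):
    for o in models.cut_out(p,t)[:3]:
        m=o["region"].astype(np.uint8);c,_=cv2.findContours(m,0,2);c=max(c,key=cv2.contourArea)
        P=np.array([atz(p,q,z)[:2] for q in c.reshape(-1,2)+.0]);b=cv2.minAreaRect((P*1000).astype(np.float32));print(t,round(o["confidence"],2),np.round(b[0],1),np.round(b[1],1),round(b[2],1))
plan([.455,-.268,.15],-105)
E
python3 f.py
```

```text
jar 0.94 [241.  74.] [ 0.4552 -0.273   0.045 ]
jar 0.89 [377.  19.] [ 0.3164 -0.2871  0.045 ]
jar 0.57 [136. 156.] [ 0.5844 -0.2237  0.045 ]
jar 0.96 [ 716.6 -212.2] [68.4 55.7] 63.3
jar 0.72 [ 586.1 -221.5] [94.  51.5] 49.9
jar 0.7 [ 453.9 -274.4] [89.8 52. ] 75.3
rest 0.89 [ 456.4 -263.1] [99.6 89.2] 76.2
t 9.6 tcp [ 0.4677 -0.1703  0.2234] yaw -104.9 z [-0.  0. -1.] F [ 0.4  0.3 -0.8] w 87.2 gf 0.0 joints [ -1.  10. -17.   0. -64. -14.] n 5 turn 0.05
[[0.0195, -0.0026, 0.0147], np.float64(0.01)],[[0.0195, -0.0026, 0.0147], np.float64(0.01)],[[0.0195, -0.0026, 0.0147], np.float64(0.01)],[[0.0195, -0.0026, 0.0147], np.float64(0.01)],[[0.0195, -0.0026, 0.0147], np.float64(0.01)],
```

View pics/w2.png

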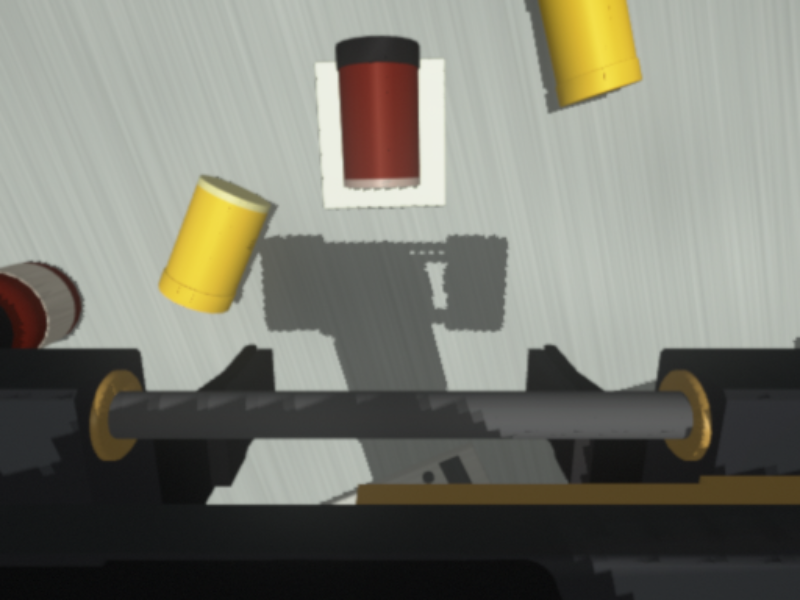

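The red jar with its black lid on the white rest is at (380,112), and its axis is nearly in line with the tool. The yellow look-alikes are at (215,245) and (590,50), clear of the fingers. Now reaching for it.

Call:
apply_moves --moves '[[[0.0258,-0.0033,0.02],-0.4],[[0.0258,-0.0033,0.02],0],[[0.0258,-0.0033,0.02],0],[[0.0258,-0.0033,0.02],0],[[0,0,0.02],0]]'

```text
time_s: 10.02
tcp_pos: [0.4542, -0.2765, 0.1226]
ee_rot: [[-0.254, -0.967, 0.0], [-0.967, 0.254, -0.001], [0.001, -0.001, -1.0]]
wrist_force: [0.5, 0.4, -0.2]
gripper_width: 1.001
gripper_force: 0.0
```

Call:
apply_moves --moves '[[[0,0,0.025],0],[[0,0,0.025],0],[[0,0,0.025],0],[[0,0,0.015],0],[[0,0,0],0]]'

```text
time_s: 10.43
tcp_pos: [0.4519, -0.2728, 0.0302]
ee_rot: [[-0.252, -0.968, -0.007], [-0.968, 0.252, 0.002], [-0.0, 0.008, -1.0]]
wrist_force: [-0.2, 0.5, -0.0]
gripper_width: 1.001
gripper_force: 0.0
```

```bash
python3 -c "
from h import *
plan([.4538,-.2733,.031],-104.4)"
```

```text
t 10.43 tcp [ 0.4519 -0.2728  0.0302] yaw -104.6 z [-0.007  0.002 -1.   ] F [-0.2  0.5 -0. ] w 87.0 gf 0.0 joints [-14.  26. -26.  -0. -38.  -1.] n 1 turn -0.2
[[-0.0, -0.0019, -0.0008], np.float64(-0.2)],
```

Call:
apply_moves --moves '[[[0,-0.0005,0],0],[[0,0,0],0],[[0,0,0],0],[[0,0,0],0],[[0,0,0],0]]' --hand 0.03

```text
time_s: 10.85
tcp_pos: [0.4551, -0.2746, 0.0346]
ee_rot: [[-0.253, -0.967, 0.002], [-0.967, 0.253, -0.001], [-0.0, -0.002, -1.0]]
wrist_force: [0.1, -0.2, -0.4]
gripper_width: 0.71
gripper_force: 0.0
```

Call:
apply_moves --moves '[[[0,0,0],0],[[0,0,0],0],[[0,0,0],0],[[0,0,0],0]]'

```text
time_s: 11.18
tcp_pos: [0.4525, -0.2742, 0.0338]
ee_rot: [[-0.253, -0.967, -0.004], [-0.967, 0.253, 0.001], [-0.0, 0.004, -1.0]]
wrist_force: [-4.1, 2.6, 5.4]
gripper_width: 0.568
gripper_force: 30.0
```

Call:
apply_moves --moves '[[[0,0,0],0],[[0,0,0],0],[[0,0,-0.005],0],[[0,0,-0.02],0],[[0,0,-0.03],0]]'

```text
time_s: 11.6
tcp_pos: [0.4527, -0.2739, 0.0867]
ee_rot: [[-0.254, -0.967, -0.005], [-0.967, 0.254, 0.002], [-0.001, 0.006, -1.0]]
wrist_force: [0.8, -0.0, -1.8]
gripper_width: 0.563
gripper_force: 30.0
```

Call:
apply_moves --moves '[[[0,0,-0.035],0],[[0,0,-0.035],0],[[0,0,-0.015],0],[[0,0,0],0],[[0,0,0],0]]'

```text
time_s: 12.02
tcp_pos: [0.4548, -0.2744, 0.1742]
ee_rot: [[-0.254, -0.967, 0.003], [-0.967, 0.254, 0.0], [-0.001, -0.003, -1.0]]
wrist_force: [-0.8, -0.9, -1.9]
gripper_width: 0.567
gripper_force: 30.0
```

```bash
python3 -c "
from h import *
plan([.5248,.064,.17],-80,.035)
p=imaging.capture('wrist');cv2.imwrite('pics/w3.png',cv2.resize(p['frame'],(640,480)))"
```

```text
t 12.02 tcp [ 0.4548 -0.2744  0.1742] yaw -104.7 z [ 0.003  0.    -1.   ] F [-0.8 -0.9 -1.9] w 49.4 gf 30.0 joints [-14.  15. -17.  -0. -58.  -1.] n 10 turn -24.69
[[-0.0345, 0.0018, 0.0004], np.float64(-2.47)],[[-0.0346, 0.0003, 0.0004], np.float64(-2.47)],[[-0.0345, -0.0012, 0.0004], np.float64(-2.47)],[[-0.0345, -0.0027, 0.0004], np.float64(-2.47)],[[-0.0343, -0.0041, 0.0004], np.float64(-2.47)],[[-0.0341, -0.0056, 0.0004], np.float64(-2.47)],[[-0.0338, -0.0071, 0.0004], np.float64(-2.47)],[[-0.0335, -0.0085, 0.0004], np.float64(-2.47)],[[-0.0331, -0.01, 0.0004], np.float64(-2.47)],[[-0.0326, -0.0114, 0.0004], np.float64(-2.47)],
```

View pics/w3.png

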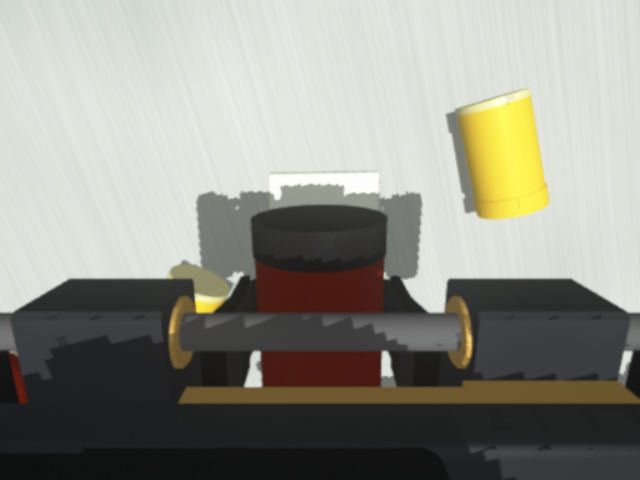

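The jar is held square, with its lid at (320,235) centred between the fingers. Carrying it over the jig, planned 12 mm short of the stop.

Call:
apply_moves --moves '[[[-0.0345,0.0018,0],-2.47],[[-0.0346,0.0003,0],-2.47],[[-0.0345,-0.0012,0],-2.47],[[-0.0345,-0.0027,0],-2.47],[[-0.0343,-0.0041,0],-2.47]]'

```text
time_s: 12.48
tcp_pos: [0.4882, -0.1038, 0.1713]
ee_rot: [[-0.039, -0.999, -0.004], [-0.999, 0.039, -0.0], [0.0, 0.004, -1.0]]
wrist_force: [-0.0, 0.3, -1.0]
gripper_width: 0.563
gripper_force: 30.0
```

Call:
apply_moves --moves '[[[-0.0341,-0.0056,0],-2.47],[[-0.0338,-0.007,0],-2.47],[[-0.0335,-0.0085,0],-2.47],[[-0.033,-0.01,0],-2.47],[[-0.0326,-0.0114,0],-2.47]]'

```text
time_s: 12.9
tcp_pos: [0.5231, 0.0652, 0.1712]
ee_rot: [[0.176, -0.984, -0.004], [-0.984, -0.176, -0.001], [0.001, 0.004, -1.0]]
wrist_force: [0.9, -0.4, -1.8]
gripper_width: 0.565
gripper_force: 30.0
```

Call:
apply_moves --moves '[[[0,0,0.02],0],[[0,0,0.02],0],[[0,0,0.02],0],[[0,0,0],0],[[0,0,0],0]]'

```text
time_s: 13.32
tcp_pos: [0.5228, 0.0632, 0.1113]
ee_rot: [[0.174, -0.985, -0.005], [-0.985, -0.174, -0.002], [0.002, 0.006, -1.0]]
wrist_force: [-0.5, 0.4, -0.6]
gripper_width: 0.563
gripper_force: 30.0
```

```bash
cat > g.py <<'E'
from h import *
plan([.5248,.064,.0438],-80,.035)
a=np.radians(10);o=np.array([.5227,.076]);ex=np.array([np.cos(a),np.sin(a)]);ey=np.array([-np.sin(a),np.cos(a)])
for n in ("top","scene"):
    p=imaging.capture(n);cv2.imwrite(f"pics/{n}3.png",p["frame"])
    for t,z in (("seat",.045),("stop",.045),("keeper_place",.076),("jar",r.sense()["tcp_pos"][2]+.011)):
        for q in models.place_of(p,t)[:6]:
            X=atz(p,np.array(q["at"])*[512,384],z)[:2]-o
            if np.linalg.norm(X)<.12: print(n,t,round(q["confidence"],2),"jig xy mm",np.round([1e3*X@ex,1e3*X@ey],1))
i=[proj(p,[*(o+x*ex+y*ey),.06]) for x in(-.1,.12) for y in (-.09,.1)]
l,t=np.min(i,0).astype(int)-15;R,b=np.max(i,0).astype(int)+15
c=p["frame"][max(t-15,0):b,max(l,0):R];f=min(800/c.shape[1],600/c.shape[0]);cv2.imwrite("pics/sc.png",cv2.resize(c,None,fx=f,fy=f,interpolation=2))
E
python3 g.py
```

```text
t 13.32 tcp [0.5228 0.0632 0.1113] yaw -80.0 z [-0.005 -0.002 -1.   ] F [-0.5  0.4 -0.6] w 49.0 gf 30.0 joints [ 25.  19. -22.   0. -49. -15.] n 2 turn 0.04
[[-0.0002, -0.0011, 0.0337], np.float64(0.02)],[[-0.0002, -0.0011, 0.0337], np.float64(0.02)],
top stop 0.73 jig xy mm [-3.  47.3]
top keeper_place 0.86 jig xy mm [-59.8   3.3]
top jar 0.5 jig xy mm [-6.3 -5.8]
scene seat 0.92 jig xy mm [-0.2  1.9]
scene stop 0.56 jig xy mm [-4.6 38.3]
scene keeper_place 0.7 jig xy mm [24.8 21.2]
scene jar 0.74 jig xy mm [ 5.3 -4.5]
```

View pics/sc.png

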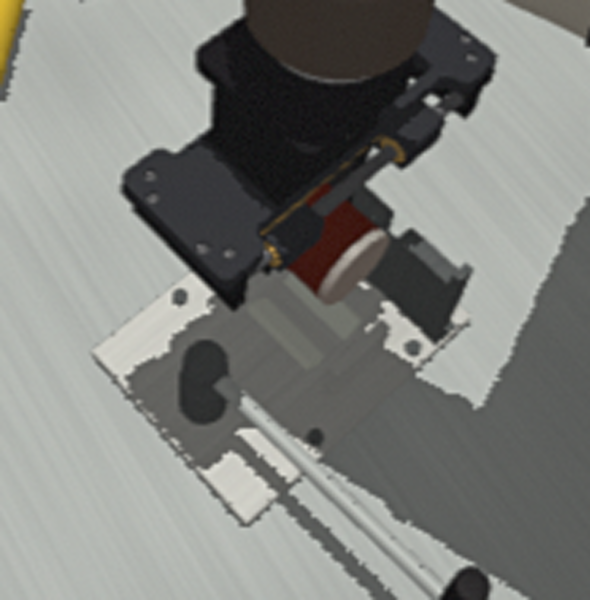

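The bar is aside with its knob at (465,582). The jar hangs over the V and its base faces the stop. Lowering.

Call:
apply_moves --moves '[[[0,-0.0005,0.02],0],[[0,-0.0005,0.02],0],[[0,0,0.015],0],[[0,0,0.008],0],[[0,0,0],0]]'

```text
time_s: 14.23
tcp_pos: [0.5241, 0.0635, 0.0489]
ee_rot: [[0.174, -0.985, -0.004], [-0.985, -0.174, -0.001], [0.001, 0.004, -1.0]]
wrist_force: [-0.5, -0.2, -1.1]
gripper_width: 0.57
gripper_force: 30.0
```

Call:
apply_moves --moves '[[[0,0,0],0],[[0,0,0],0],[[0,0,0.002],0],[[0,0,0.002],0],[[0,0,0],0]]'

```text
time_s: 14.65
tcp_pos: [0.5253, 0.064, 0.0467]
ee_rot: [[0.174, -0.985, 0.0], [-0.985, -0.174, 0.0], [-0.0, -0.0, -1.0]]
wrist_force: [-0.4, -1.1, -1.3]
gripper_width: 0.566
gripper_force: 30.0
```

Call:
apply_moves --moves '[[[0,0,0.003],0],[[0,0,0.003],0],[[0,0,0.002],0],[[0,0,0],0],[[0,0,0],0]]'

```text
time_s: 15.07
tcp_pos: [0.5252, 0.0639, 0.0383]
ee_rot: [[0.174, -0.985, -0.0], [-0.985, -0.174, -0.0], [0.0, 0.001, -1.0]]
wrist_force: [0.4, 0.7, -1.2]
gripper_width: 0.566
gripper_force: 30.0
```

Call:
apply_moves --moves '[[[0,0,0.001],0],[[0,0,0.001],0],[[0,0,0],0],[[0,0,0],0]]'

```text
time_s: 15.4
tcp_pos: [0.5252, 0.064, 0.0365]
ee_rot: [[0.174, -0.985, -0.0], [-0.985, -0.174, -0.0], [0.0, 0.0, -1.0]]
wrist_force: [-0.2, 0.6, -1.0]
gripper_width: 0.566
gripper_force: 30.0
```

Call:
apply_moves --moves '[[[0,0,0.001],0],[[0,0,0.001],0],[[0,0,0],0],[[0,0,0],0]]'

```text
time_s: 15.73
tcp_pos: [0.5254, 0.064, 0.0349]
ee_rot: [[0.174, -0.985, 0.0], [-0.985, -0.174, 0.0], [-0.0, -0.0, -1.0]]
wrist_force: [-0.8, -0.4, 2.5]
gripper_width: 0.567
gripper_force: 30.0
```

Call:
apply_moves --moves '[[[-0.002,0,0],0],[[-0.002,0,0],0],[[-0.002,0,0],0],[[-0.001,0,0],0],[[0,0,0],0]]'

```text
time_s: 16.15
tcp_pos: [0.5233, 0.0707, 0.0343]
ee_rot: [[0.174, -0.985, -0.002], [-0.985, -0.174, -0.001], [0.0, 0.002, -1.0]]
wrist_force: [-2.1, -1.7, 0.7]
gripper_width: 0.562
gripper_force: 29.9
```

Call:
apply_moves --moves '[[[-0.001,0,0],0],[[-0.001,0,0],0],[[0,0,0],0]]'

```text
time_s: 16.4
tcp_pos: [0.5231, 0.0727, 0.0344]
ee_rot: [[0.174, -0.985, -0.001], [-0.985, -0.174, -0.001], [0.0, 0.001, -1.0]]
wrist_force: [-3.8, -2.1, 2.1]
gripper_width: 0.569
gripper_force: 29.9
```

Call:
apply_moves --moves '[[[-0.001,0.0004,0],0],[[0,0,0],0],[[0,0,0],0]]'

```text
time_s: 16.65
tcp_pos: [0.523, 0.0738, 0.0345]
ee_rot: [[0.174, -0.985, -0.0], [-0.985, -0.174, 0.0], [-0.0, 0.0, -1.0]]
wrist_force: [-1.8, -2.1, 1.6]
gripper_width: 0.568
gripper_force: 29.9
```

Call:
apply_moves --moves '[[[-0.001,0,0],0],[[0,0,0],0],[[0,0,0],0]]'

```text
time_s: 16.9
tcp_pos: [0.5229, 0.0743, 0.0345]
ee_rot: [[0.174, -0.985, -0.0], [-0.985, -0.174, -0.001], [0.001, 0.0, -1.0]]
wrist_force: [-0.7, -4.1, 1.7]
gripper_width: 0.571
gripper_force: 29.9
```

Call:
apply_moves --moves '[[[-0.0007,0,0],0],[[0,0,0],0],[[0,0,0],0]]'

```text
time_s: 17.15
tcp_pos: [0.5229, 0.0744, 0.0345]
ee_rot: [[0.174, -0.985, -0.0], [-0.985, -0.174, -0.001], [0.001, 0.001, -1.0]]
wrist_force: [-0.5, -7.4, 0.0]
gripper_width: 0.567
gripper_force: 29.9
```

Call:
apply_moves --moves '[[[-0.0007,0,0],0],[[0,0,0],0],[[0,0,0],0]]'

```text
time_s: 17.4
tcp_pos: [0.5228, 0.0745, 0.0344]
ee_rot: [[0.173, -0.985, -0.001], [-0.985, -0.173, -0.002], [0.002, 0.001, -1.0]]
wrist_force: [1.5, -10.2, 1.0]
gripper_width: 0.568
gripper_force: 29.9
```

Call:
apply_moves --moves '[[[0.001,0,0],0],[[0,0,0],0],[[0,0,0],0],[[0,0,0],0]]' --hand 0.062

```text
time_s: 17.73
tcp_pos: [0.5239, 0.0761, 0.0349]
ee_rot: [[0.175, -0.985, 0.002], [-0.985, -0.175, 0.001], [-0.001, -0.002, -1.0]]
wrist_force: [0.5, -0.3, -0.3]
gripper_width: 0.701
gripper_force: 0.0
```

Call:
apply_moves --moves '[[[0,0,-0.005],0],[[0,0,-0.015],0],[[0,0,-0.03],0],[[0,0,-0.035],0],[[0,0,-0.035],0]]'

```text
time_s: 18.15
tcp_pos: [0.5226, 0.0754, 0.156]
ee_rot: [[0.175, -0.985, -0.0], [-0.985, -0.175, -0.0], [0.0, 0.0, -1.0]]
wrist_force: [0.4, 0.8, 0.6]
gripper_width: 0.712
gripper_force: 0.0
```

Call:
apply_moves --moves '[[[0.03,0,-0.025],0],[[0.03,0,-0.025],0],[[0.03,0,-0.015],0],[[0,0,0],0]]'

```text
time_s: 18.48
tcp_pos: [0.5413, -0.0163, 0.2246]
ee_rot: [[0.172, -0.985, 0.01], [-0.985, -0.172, 0.0], [0.001, -0.01, -1.0]]
wrist_force: [0.1, 0.5, 0.5]
gripper_width: 0.713
gripper_force: 0.0
```

```bash
cat > k.py <<'E'
from h import *
a=np.radians(10);o=np.array([.5227,.076]);ex=np.array([np.cos(a),np.sin(a)]);ey=np.array([-np.sin(a),np.cos(a)])
plan([.5668,.2648,.2],-77.5,.035)
for n in ("top","scene"):
    p=imaging.capture(n)
    for t,z in (("keeper_place",.076),("jar",.045),("stop",.045),("bar_knob",.094)):
        for q in models.place_of(p,t)[:6]:
            X=atz(p,np.array(q["at"])*[512,384],z)[:2]-o
            if np.linalg.norm(X)<.22: print(n,t,round(q["confidence"],2),"jig xy mm",np.round([1e3*X@ex,1e3*X@ey],1))
# rectified jig-frame view at z=.076, 4 px/mm: x -110..50 right, y 80..-70 down
h=[(-.11,.075),(.05,.075),(.05,-.075),(-.11,-.075)]
out=[]
for n in ("top","scene"):
    p=imaging.capture(n)
    src=np.float32([proj(p,[*(o+x*ex+y*ey),.076]) for x,y in h])
    M=cv2.getPerspectiveTransform(src,np.float32([(0,0),(400,0),(400,375),(0,375)]))
    out.append(cv2.warpPerspective(p["frame"],M,(400,375),flags=2))
cv2.imwrite("pics/rect.png",np.hstack(out))
E
python3 k.py
```

```text
t 18.48 tcp [ 0.5413 -0.0163  0.2246] yaw -80.1 z [ 0.01  0.   -1.  ] F [0.1 0.5 0.5] w 62.0 gf 0.0 joints [ 16.  14. -12.   0. -64.  -6.] n 9 turn -2.61
[[-0.0303, -0.0082, 0.0027], np.float64(-0.29)],[[-0.0302, -0.0083, 0.0027], np.float64(-0.29)],[[-0.0302, -0.0085, 0.0027], np.float64(-0.29)],[[-0.0302, -0.0086, 0.0027], np.float64(-0.29)],[[-0.0301, -0.0088, 0.0027], np.float64(-0.29)],[[-0.0301, -0.0089, 0.0027], np.float64(-0.29)],[[-0.03, -0.0091, 0.0027], np.float64(-0.29)],[[-0.03, -0.0092, 0.0027], np.float64(-0.29)],[[-0.0299, -0.0094, 0.0027], np.float64(-0.29)],
top keeper_place 0.78 jig xy mm [-62.    5.2]
top jar 0.86 jig xy mm [6.2 0.6]
top stop 0.95 jig xy mm [-0.4 45.8]
scene jar 0.6 jig xy mm [-5.4  0. ]
scene stop 0.68 jig xy mm [-3.3 39.5]
scene stop 0.44 jig xy mm [ 1.  -0.9]
scene bar_knob 0.83 jig xy mm [ 68.6 175.3]
```

View pics/rect.png

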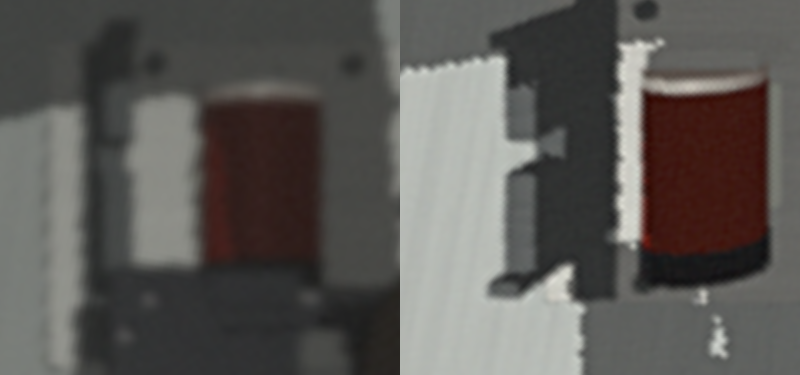

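The scene view is on the right, rectified at land height at 2.5 px/mm. The jar lies against the stop. The keeper's notch shows at rows 140–172, centre 156, so jig y ≈ +12.5 mm and swing ≈ 0.09 rad. The lower ear at row 275 agrees. Now to the knob.

Call:
apply_moves --moves '[[[-0.034,-0.0088,0],-0.5],[[-0.034,-0.0088,0],-0.5],[[-0.034,-0.0088,0],-0.5],[[-0.034,-0.0088,0],-0.5],[[-0.034,-0.0088,0],-0.6]]'

```text
time_s: 19.5
tcp_pos: [0.5491, 0.1635, 0.2196]
ee_rot: [[0.219, -0.976, 0.0], [-0.976, -0.219, 0.0], [0.0, -0.0, -1.0]]
wrist_force: [0.3, -0.2, 0.1]
gripper_width: 0.707
gripper_force: 0.0
```

Call:
apply_moves --moves '[[[-0.034,-0.0088,0],0],[[-0.034,-0.0088,0],0],[[-0.034,-0.0088,0],0],[[0,0,0],0],[[0,0,0],0]]'

```text
time_s: 19.92
tcp_pos: [0.5522, 0.2689, 0.2188]
ee_rot: [[0.222, -0.975, -0.001], [-0.975, -0.222, -0.001], [0.0, 0.001, -1.0]]
wrist_force: [-0.5, -0.5, -0.3]
gripper_width: 0.713
gripper_force: 0.0
```

```bash
python3 -c "
from h import *
plan([.5629,.264,.079],-77.5,.03)
p=imaging.capture('wrist')
for q in models.place_of(p,'bar_knob')[:2]: print(q['confidence'],np.array(q['at'])*[800,600],atz(p,np.array(q['at'])*[512,384],.094))"
```

```text
t 19.92 tcp [0.5522 0.2689 0.2188] yaw -77.2 z [-0.001 -0.001 -1.   ] F [-0.5 -0.5 -0.3] w 62.0 gf 0.0 joints [ 41.  21.  -1.  -0. -67. -28.] n 5 turn 0.3
[[0.0014, -0.0019, 0.028], np.float64(0.06)],[[0.0014, -0.0019, 0.028], np.float64(0.06)],[[0.0014, -0.0019, 0.028], np.float64(0.06)],[[0.0014, -0.0019, 0.028], np.float64(0.06)],[[0.0014, -0.0019, 0.028], np.float64(0.06)],
0.77 [390.48 276.42] [0.55925398 0.26219272 0.094     ]
```

Call:
apply_moves --moves '[[[0.0035,-0.0045,0.025],0],[[0.0035,-0.0045,0.025],0],[[0,0,0.025],0],[[0,0,0.03],0],[[0,0,0.025],0]]'

```text
time_s: 20.43
tcp_pos: [0.5627, 0.2602, 0.0883]
ee_rot: [[0.216, -0.976, -0.001], [-0.976, -0.216, -0.0], [0.0, 0.001, -1.0]]
wrist_force: [-0.1, 0.1, -0.5]
gripper_width: 0.713
gripper_force: 0.0
```

Call:
apply_moves --moves '[[[0,0,0.008],0],[[0,0,0],0],[[0,0,0],0],[[0,0,0],0],[[0,0,0],0]]' --hand 0

```text
time_s: 20.85
tcp_pos: [0.5641, 0.2628, 0.0838]
ee_rot: [[0.219, -0.976, 0.003], [-0.976, -0.219, 0.002], [-0.002, -0.004, -1.0]]
wrist_force: [0.4, -0.2, 0.2]
gripper_width: 0.42
gripper_force: 0.0
```

Call:
apply_moves --moves '[[[0,0,0],0],[[0,0,0],0],[[0,0,0],0],[[0,0,0],0],[[0,0,0],0]]'

```text
time_s: 21.27
tcp_pos: [0.5632, 0.2626, 0.082]
ee_rot: [[0.219, -0.976, 0.001], [-0.976, -0.219, 0.001], [-0.0, -0.001, -1.0]]
wrist_force: [-0.4, 0.4, 1.3]
gripper_width: 0.198
gripper_force: 30.0
```

Call:
apply_moves --moves '[[[0,0,-0.008],0],[[0,0,-0.009],0],[[0,0,-0.009],0],[[0,0,-0.008],0],[[0,0,0],0]]'

```text
time_s: 21.68
tcp_pos: [0.5626, 0.2612, 0.116]
ee_rot: [[0.218, -0.976, -0.001], [-0.976, -0.218, -0.001], [0.001, 0.002, -1.0]]
wrist_force: [1.3, -3.4, -9.6]
gripper_width: 0.196
gripper_force: 30.0
```

Call:
apply_moves --moves '[[[0.0007,0.0155,0],-5],[[0.0007,0.0155,0],-5],[[0.0007,0.0155,0],-5],[[0.0007,0.0155,0],-5],[[0.0007,0.0155,0],-5]]'

```text
time_s: 22.1
tcp_pos: [0.4932, 0.2289, 0.1161]
ee_rot: [[0.614, -0.789, 0.001], [-0.789, -0.614, -0.0], [0.001, -0.001, -1.0]]
wrist_force: [4.0, -4.4, -9.3]
gripper_width: 0.201
gripper_force: 30.0
```

Call:
apply_moves --moves '[[[0.0007,0.0155,0],-5],[[0.0007,0.0155,0],-5],[[0.0007,0.0155,0],-5],[[0.0007,0.0155,0],-5],[[0.0007,0.0155,0],-5]]'

```text
time_s: 22.52
tcp_pos: [0.445, 0.1707, 0.1168]
ee_rot: [[0.89, -0.455, 0.004], [-0.455, -0.89, 0.002], [0.002, -0.004, -1.0]]
wrist_force: [4.7, -1.9, -9.9]
gripper_width: 0.197
gripper_force: 30.0
```

```bash
cat > s.py <<'E'
from h import *
s=r.sense();p=s["tcp_pos"];F=np.array(s["wrist_force"]);a=np.arctan2(p[1]-.08985,p[0]-.6015);d=[np.cos(a),np.sin(a),0];t=[np.sin(a),-np.cos(a),0]
print("swing",np.radians(190)-a%(2*np.pi),"radius",np.hypot(p[0]-.6015,p[1]-.08985),"lift",p[2]-.082,"Frad",F@d,"Ftan(cw+)",F@t,"Fz",F[2])
plan(p,np.degrees(a)-180)
E
python3 s.py
```

```text
swing 0.6512137355921515 radius 0.17616533791283617 lift 0.0348195815451454 Frad -5.048129611185068 Ftan(cw+) 0.4700178163213197 Fz -9.897664665869106
t 22.52 tcp [0.445  0.1707 0.1168] yaw -27.1 z [ 0.004  0.002 -1.   ] F [ 4.7 -1.9 -9.9] w 17.1 gf 30.0 joints [ 41.  14. -29.   0. -47.  22.] n 1 turn 0.24
[[0.0, 0.0, -0.0], np.float64(0.24)],
```

Call:
apply_moves --moves '[[[0.0005,0.0155,0],-5],[[0.0005,0.0155,0],-5],[[0.0005,0.0155,0],-5],[[0.0005,0.0155,0],-5],[[0.0005,0.0155,0],-5]]'

```text
time_s: 22.93
tcp_pos: [0.4257, 0.0973, 0.1174]
ee_rot: [[0.999, -0.036, 0.007], [-0.036, -0.999, 0.004], [0.007, -0.004, -1.0]]
wrist_force: [5.3, -0.1, -9.3]
gripper_width: 0.197
gripper_force: 30.0
```

Call:
apply_moves --moves '[[[0.0002,0.0115,0],-3.7],[[0,0,0],0],[[0,0,0.006],0],[[0,0,0.006],0],[[0,0,0.004],0]]'

```text
time_s: 23.35
tcp_pos: [0.425, 0.086, 0.1001]
ee_rot: [[1.0, 0.024, 0.004], [0.024, -1.0, 0.002], [0.004, -0.002, -1.0]]
wrist_force: [3.1, 0.6, -3.4]
gripper_width: 0.2
gripper_force: 30.0
```

```bash
python3 s.py
```

```text
swing 0.15247841025316067 radius 0.1765664182949688 lift 0.018124671531670064 Frad -3.1169876824329545 Ftan(cw+) 0.5547999463829275 Fz -3.429534921459336
t 23.35 tcp [0.425  0.086  0.1001] yaw 1.4 z [ 0.004  0.002 -1.   ] F [ 3.1  0.6 -3.4] w 17.4 gf 30.0 joints [ 33.  12. -35.   0. -43.  58.] n 1 turn 0.13
[[0.0, 0.0, -0.0], np.float64(0.13)],
```

Call:
apply_moves --moves '[[[0,0,0.002],0],[[0,0,0.002],0],[[0,0,0.001],0],[[0,0,0],0],[[0,0,0],0]]'

```text
time_s: 23.77
tcp_pos: [0.4251, 0.0859, 0.098]
ee_rot: [[1.0, 0.026, 0.004], [0.026, -1.0, 0.001], [0.004, -0.001, -1.0]]
wrist_force: [-5.1, 1.4, 19.8]
gripper_width: 0.196
gripper_force: 30.0
```

```bash
python3 s.py|head -1
```

```text
swing 0.1520767908792915 radius 0.17642446112952812 lift 0.016008451732008447 Frad 5.112473779646443 Ftan(cw+) 1.49508388062256 Fz 19.813380852046315
```

Call:
apply_moves --moves '[[[0,0,-0.0013],0],[[0,0.0018,0],-0.6],[[0,0.0018,0],-0.6],[[0,0.0018,0],-0.6],[[0,0,0],0]]'

```text
time_s: 24.18
tcp_pos: [0.4252, 0.0798, 0.0966]
ee_rot: [[0.998, 0.057, 0.004], [0.057, -0.998, 0.001], [0.004, -0.001, -1.0]]
wrist_force: [6.0, -2.0, -2.7]
gripper_width: 0.198
gripper_force: 30.0
```

```bash
python3 s.py|head -1
```

```text
swing 0.11781407050150428 radius 0.17661125320131735 lift 0.0145761755391869 Frad -5.89792102652332 Ftan(cw+) -2.3787432572347744 Fz -2.702031220713224
```

Call:
apply_moves --moves '[[[0,0,0.001],0],[[0,0,0],0],[[0,0,0],0]]'

```text
time_s: 24.43
tcp_pos: [0.4252, 0.0793, 0.0956]
ee_rot: [[0.998, 0.056, 0.003], [0.056, -0.998, -0.0], [0.003, 0.001, -1.0]]
wrist_force: [6.4, -3.1, 1.5]
gripper_width: 0.2
gripper_force: 30.0
```

```bash
python3 s.py|head -1
```

```text
swing 0.11465132676165624 radius 0.17664259567373725 lift 0.01359648105678686 Frad -6.200413107718929 Ftan(cw+) -3.52360311401637 Fz 1.4841643714376362
```

Call:
apply_moves --moves '[[[0,0.001,0],-0.3],[[0,0.001,0],-0.3],[[0,0,0],0],[[0,0,0],0]]'

```text
time_s: 24.77
tcp_pos: [0.4253, 0.0779, 0.0948]
ee_rot: [[0.998, 0.066, 0.004], [0.066, -0.998, 0.001], [0.004, -0.001, -1.0]]
wrist_force: [6.8, -0.1, -4.7]
gripper_width: 0.196
gripper_force: 30.0
```

```bash
python3 s.py|head -1
```

```text
swing 0.10679229584182748 radius 0.17661063630897464 lift 0.012834429497974212 Frad -6.746282248920444 Ftan(cw+) -0.5402976236656053 Fz -4.72516004446062
```

Call:
apply_moves --moves '[[[0,0,0.001],0],[[0,0,0.0007],0],[[0,0,0],0],[[0,0,0],0]]'

```text
time_s: 25.1
tcp_pos: [0.4252, 0.0776, 0.0931]
ee_rot: [[0.998, 0.066, 0.003], [0.066, -0.998, 0.001], [0.003, -0.0, -1.0]]
wrist_force: [7.6, -0.7, -5.5]
gripper_width: 0.198
gripper_force: 30.0
```

```bash
python3 s.py|head -1
```

```text
swing 0.10516552311617211 radius 0.1766903002993735 lift 0.011073801400401595 Frad -7.553874426288047 Ftan(cw+) -1.2331580426112274 Fz -5.4700135138201
```

Call:
apply_moves --moves '[[[0,0,0.0005],0],[[0,0,0.0005],0],[[0,0,0],0],[[0,0,0],0]]'

```text
time_s: 25.43
tcp_pos: [0.4252, 0.0776, 0.0924]
ee_rot: [[0.998, 0.066, 0.003], [0.066, -0.998, 0.0], [0.003, -0.0, -1.0]]
wrist_force: [6.1, -2.4, -1.7]
gripper_width: 0.198
gripper_force: 30.0
```

Call:
apply_moves --moves '[[[0,0,0],0],[[0,0,0],0],[[0,0,0],0],[[0,0,0],0],[[0,0,0],0]]' --hand 0.05

```text
time_s: 25.85
tcp_pos: [0.4229, 0.0769, 0.0919]
ee_rot: [[0.998, 0.065, -0.001], [0.065, -0.998, -0.001], [-0.001, 0.0, -1.0]]
wrist_force: [-0.2, -0.2, 0.1]
gripper_width: 0.491
gripper_force: 0.0
```

Call:
apply_moves --moves '[[[0,0,-0.01],0],[[0,0,-0.02],0],[[0,0,-0.035],0],[[0,0,-0.035],0],[[0,0,-0.02],0]]'

```text
time_s: 26.27
tcp_pos: [0.4245, 0.0776, 0.2157]
ee_rot: [[0.998, 0.066, 0.005], [0.066, -0.998, 0.002], [0.005, -0.001, -1.0]]
wrist_force: [0.0, 0.4, 1.0]
gripper_width: 0.574
gripper_force: 0.0
```

Call:
apply_moves --moves '[[[-0.01,0,-0.01],0],[[-0.02,-0.02,0],0],[[-0.02,-0.03,0],0],[[0,-0.03,0],0],[[0,0,0],0]]'

```text
time_s: 26.68
tcp_pos: [0.3679, 0.1568, 0.2227]
ee_rot: [[0.998, 0.07, 0.002], [0.07, -0.998, 0.002], [0.002, -0.002, -1.0]]
wrist_force: [1.5, -0.3, 0.6]
gripper_width: 0.577
gripper_force: 0.0
```

```bash
cat > m.py <<'E'
from h import *
a=np.radians(10);o=np.array([.5227,.076]);ex=np.array([np.cos(a),np.sin(a)]);ey=np.array([-np.sin(a),np.cos(a)])
print(r.sense()["tcp_pos"],r.sense()["time_s"])
h=[(-.12,.075),(.10,.075),(.10,-.075),(-.12,-.075)];out=[]
for n in ("wrist","scene"):
    p=imaging.capture(n)
    for t,z in (("jar",.045),("bar_knob",.1035),("keeper_place",.076)):
        for q in models.place_of(p,t)[:4]:
            X=atz(p,np.array(q["at"])*[512,384],z)[:2]-o
            if np.linalg.norm(X)<.22: print(n,t,round(q["confidence"],2),np.round([1e3*X@ex,1e3*X@ey],1))
    q=np.array([proj(p,[*(o+x*ex+y*ey),z]) for x,y in h for z in (.03,.11)])
    l,t=np.clip(q.min(0),0,[500,370]).astype(int);R,b=np.clip(q.max(0),12,[512,384]).astype(int)
    c=p["frame"][t:b,l:R];f=min(400/c.shape[1],500/c.shape[0]);c=cv2.resize(c,None,fx=f,fy=f,interpolation=2);d=np.zeros((500,400,3),np.uint8);d[:c.shape[0],:c.shape[1]]=c[:500,:400];out.append(d)
cv2.imwrite("pics/fin.png",np.hstack(out))
E
python3 m.py
```

```text
[0.36792739 0.15677958 0.22274118] 26.6833
wrist jar 0.67 [-0.8 -1.8]
wrist bar_knob 0.83 [-94.2  17.8]
wrist keeper_place 0.93 [-68.1   2.4]
scene jar 0.95 [-0.2  1. ]
scene keeper_place 0.89 [-57.9   2. ]
```

View pics/fin.png

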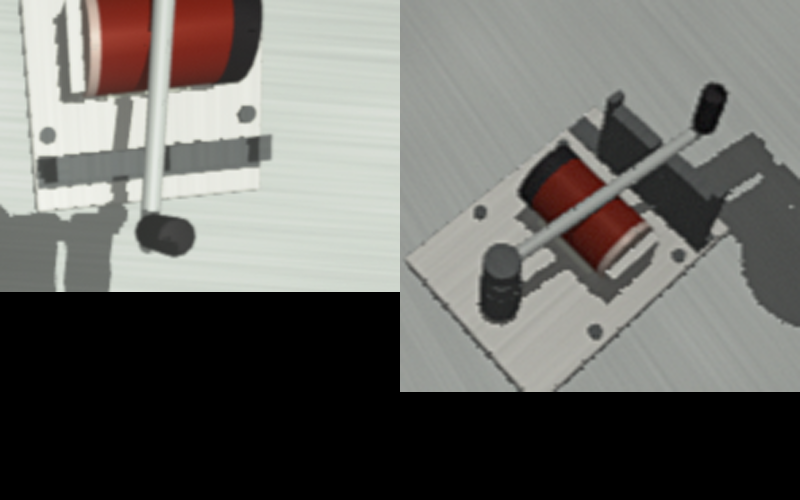

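The bar crosses the jar and lies in the notch, at wrist crop (155,165). Next I check whether the strip between the stop and the jar base, near (85,45), is a real gap.

```bash
cat > n.py <<'E'
from h import *
a=np.radians(10);o=np.array([.5227,.076]);ex=np.array([np.cos(a),np.sin(a)]);ey=np.array([-np.sin(a),np.cos(a)])
p=imaging.capture("wrist");print(p["eye"])
W=lambda x,y,z:proj(p,[*(o+x*ex+y*ey),z])
c0=W(0,.042,.06);l,t=(np.clip(c0-[55,45],0,None)).astype(int);f=7
c=cv2.resize(p["frame"][t:t+85,l:l+110],None,fx=f,fy=f,interpolation=2)
P=lambda pts:np.int32([[(np.array(q)-[l,t]+.5)*f] for q in pts])
th=np.linspace(0,2*np.pi,60)
for y,col in((.042,(0,255,0)),(-.042,(255,255,0))): cv2.polylines(c,[P([W(.025*np.cos(k),y,.045+.025*np.sin(k)) for k in th])],True,col,1)
cv2.polylines(c,[P([W(-.023,.042,.05),W(.023,.042,.05)])],False,(255,0,255),1)
cv2.imwrite("pics/ov.png",c)
E
python3 n.py
```

```text
[0.43858359 0.15645048 0.38453439]
```

View pics/ov.png

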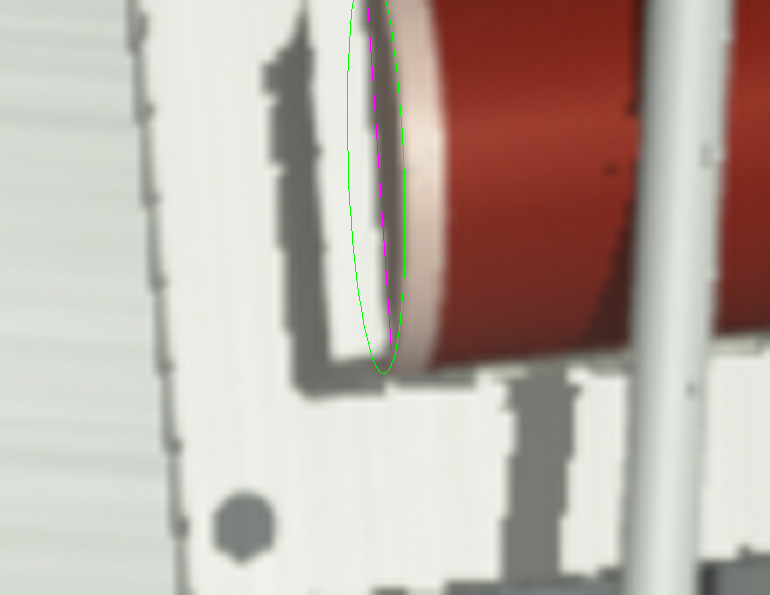

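The predicted outline for a fully home jar (green) lies on the base rim, and the stop line (magenta) on the stop edge. So the dark strip is just the shaded base face above the stop. Handing in.

```bash
python3 -c "
from station import r
print(r.finish_job())"
```

```text
the job is handed in; nothing more can be done
None
```

I handed the job in at about 27 s of the 72 s allowed: the jar lies in the V with its base against the stop, the bar is down in the keeper notch and on the jar, and the gripper has let go; the final verdict was not shown to me.

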